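# Free a stuck tube block from a dry block heater

## Task

The aluminium tube block has stuck in the block heater. First squirt some release fluid at it by pressing the nozzle cap of the spray bottle beside the heater right down and letting it spring back up; then take the block by its upright lug, rock it to both sides until the two retaining shoes have been pushed back and it frees, and raise it straight up out of the well. Finish while holding it there in the gripper, upright and still, over the well and just clear of the rim (about 2 cm under its lowest point), and leave the beaker, jar and tip box where they stand.

Things in the scene. Friction and masses are not known exactly. Their poses are not given: they have to be found in the camera images.
- heater: Dry block heater, fixed to the bench: white housing 160 (its x) x 190 (y) x 90 mm high, display on its -x face, a rectangular well in the middle of its top. Origin: centre of its underside, z up. The block stands on the well floor at z = 20 mm, its keel in a slot along x, 15 mm wide and 6 mm deep.
- rim (a point): Middle of the well's mouth, level with the heater's top (z = 90 mm). The mouth is 63 mm along the heater's x and 70 mm along y (80 mm below the 6 mm rim lip). 7 mm below the top a black rubber shoe (7 mm thick, 44 mm long in x) reaches in from each y side.
- block: Aluminium tube block, loose, about 0.45 kg (give or take 20 %), in the well, axes along the heater's. Origin: middle of its underside (lowest point), z up. From below: keel 12 mm wide (y) to z = 12 mm; foot 60 (x) x 56 (y) mm to 49 mm; upper part 60 x 44 mm to 75 mm (top 5 mm above the rim); then the lug. 1.5 mm play along x: it rocks only sideways, about the heater's x axis.
- lug (a point): Middle of the block's upright lug near its upper end, 105 mm above the block's underside. The lug is 28 (x) x 24 (y) mm and spans 75 to 117 mm above the underside: grip it across y.
- ledge (a point): Block's middle, level with the foot's two 6 mm ledges (49 mm up), caught under the shoes: pulled straight up it rises 7 mm and sticks. Leaning it 0.14 to 0.16 rad about its keel to one side (its upper part bears on the shoe 59 mm above the underside) pushes that shoe back far enough; then the same to the other side, and it comes straight up.
- shoe_left (a joint): Retaining shoe on the heater's +y side: 0 = in, its tip 22.5 mm from the well's middle, grows outward to 0.0085 m (stop). Stiff to push (about 6 N), has no spring and stays where it is pushed. The centred block passes it from about 0.006 m on.
- shoe_right (a joint): The same on the heater's -y side; grows toward -y.
- bottle: White spray bottle screwed to the bench beside the heater's +y side, 62 mm diameter (84 mm foot ring), 168 mm high with its cap; its small nozzle points towards the heater. Origin: centre of its underside, z up, nozzle along its -y.
- nozzle_top (a point): Middle of the flat top of the bottle's round grey nozzle cap, 36 mm diameter; moves down with the cap. Press straight down here.
- nozzle (a joint): Nozzle cap travel: 0 up, 0.008 m fully down; spring, about 2.3 N at the start and 5.9 N fully down; springs back when let go.
- beaker: Glass beaker, 70 mm diameter, 90 mm high, loose bystander; origin: centre of its underside.
- reagent: Brown jar with cap, 60 mm diameter, 130 mm high, loose bystander; origin: centre of its underside.
- tipbox: Pipette tip box, 120 x 80 x 67 mm, loose bystander; origin: centre of its underside.
Things that resemble listed ones, but are neither listed nor needed, are in the scene too. What is shaped like the bottle but yellow is not meant.

How it is judged:
By the outcome, as a careful person would: the job done as asked, in the order asked, and still so for the second after the job is handed in, while the arm keeps its last pose, push and grip.
It also fails if it takes over 54 s, if anything falls off the work surface, if the arm or the gripper's body presses on something with over 40 N, if the wrist force passes 120 N, or if a joint passes its speed limit or range.

## Robot

A 6-joint arm with a two-finger parallel gripper is mounted at the origin on the work surface. World frame = base frame: x ahead of the robot, y to its left, z up, the work surface at z = 0. Lengths are in mm, angles in rad, forces in N, time in s.
With the tool pointing down it reaches from about 400 to 925 mm from the base axis. Payload 12.5 kg.
Tool frame: the origin (TCP) lies midway between the tips of the shut fingers; the grasp point (between the pads) lies 19 mm behind it; z points along the fingers, y is the direction in which the jaws open and shut (so a half turn about z gives the same grasp; the last joint's range is limited). The gripper opens to 95 mm and grips with 3 to 60 N. Pads are 20 mm wide; open, the fingers measure 119 mm over their backs; the gripper's body (75 mm by 180 mm) begins 59 mm behind the grasp point.
Start: joints at [1.103, 0.491, 1.559, -0, 1.092, -0.106], TCP at [221.208, 584.563, 214.661] pointing down, gripper open.
Joint ranges: [-3.1, 3.1], [-0.84, 2.19], [0.05, 2.79], [-1.13, 4.28], [0.06, 2.93], [-2.69, 2.69]. Speed limits (rad/s): [2.22, 2.22, 2.79, 3.14, 3.14, 3.14].

## Interface

Orientations are given as [roll, pitch, yaw] about the fixed x, y, z axes, in that order (R = Rz(yaw) Ry(pitch) Rx(roll)).
In Python, from cell import * gives the robot as it stands. The module is installed in compiled form; this text tells all that it offers.
- The arm moves only by the tool carry_out, never from a script. Its argument "moves" is a list of rows, each an object of numbers: "dx", "dy", "dz": the shift along the tool's x, y, z in m; "twist": the turn about the tool's z in degrees. A call has 1 to 5 rows; each row is the pose to reach, as a shift and turn from the pose commanded when the call began, along the tool's axes at that moment; what a row does not reach only later rows make up. A row lasts 1/10 s, in which the tool goes at most 50 mm and 8.59 degrees, less where a joint would pass 70% of its speed; a pose out of reach is approached as far as the arm can. A call with a gripper value outside its range is refused whole. "grip" is the finger opening in m, from 0 to 0.0951, set as the call begins (left out, the last holds). The fingers move at their own pace and stop on an object; the grip force is fixed at half the most. Time passes only in rows, so rows that repeat a pose let the fingers close. It gives the time, the measured TCP pose, the force and the opening at its end, in the units of the state.
- state(): the state, without advancing time (a new reading comes with each control period).
- read_camera(name): name is "side" or "top"; returns (picture, depth): 480x640x3 uint8, red, green, blue; 480x640 float32, mm along the optical axis (not along the pixel's ray), 0 where there is no reading.
- camera_info(name): a dict with "mtx" (3x3 intrinsics, pixels), "dist_coeffs" ([k1, k2, p1, p2, k3] as OpenCV has them; the pictures are not rectified), "R" (3x3) and "t" (3): a world point X has camera coordinates R X + t. Camera axes: x right, y down, z forward; pixel columns grow to the right and rows downward; lengths in mm; the calibration is good to about 2 mm. A picture is of the moment at which its call begins. camera_info takes no time and is no camera call.
- job_done(): hands the job in, once; it reports no verdict.
The state is a dict: "t": time; "joints": joint angles; "qvel": joint speeds; "tau": joint torques, N m; "eef_pos": TCP position; "tcp_rot": TCP orientation; "ft_force": force on the tool from outside, world axes, zero at the start; "moment": the same for the moment, N m; "opening": opening from 0.0 (shut) to 1.0 (fully open).
Only numpy, scipy, OpenCV 4.12 (cv2) and the standard library are available. Lean on these libraries where they do the work, as an engineer would, in place of code of your own. Each camera call takes 0.05 s, during which the arm holds its last target. There are 200 camera calls.

## Working session

There is one attempt and no reset: what is moved stays moved. The work goes in short steps, Python scripts to look and compute and a tool call to move; the robot and the scene stay as the last step left them, time stands still between calls to the robot, and variables do not carry over. Pictures are saved under pics/ and viewed, about 8 in all and at most 12, crops included, and the job is handed in when it is done.

Besides the shell and the picture viewer there is one more tool, called after "Emit:" as name(argument=value, ...) on one line, values as JSON. carry_out: Moves the arm, as the interface text tells. Its arguments: {"type":"object","properties":{"moves":{"type":"array","items":{"type":"object","properties":{"dx":{"type":"number"},"dy":{"type":"number"},"dz":{"type":"number"},"twist":{"type":"number"}}}},"grip":{"type":"number"}},"required":["moves"]}

```bash
mkdir -p pics
python3 - <<'E'
from cell import *
import cv2,numpy as np
print(state())
for n in("side","top"):
    im,d=read_camera(n); cv2.imwrite(f"pics/{n}0.png",im[:,:,::-1]); np.savez(f"{n}0.npz",im=im,d=d)
    c=camera_info(n); print(n,c)
E
```

```text
{'t': 0.0, 'joints': array([ 1.10339098e+00,  4.91573523e-01,  1.55946026e+00, -2.95303548e-05,
        1.09170501e+00, -1.05591982e-01]), 'qvel': array([-0.00046561,  0.001086  , -0.00015386,  0.00129909,  0.00045487,
        0.00089502]), 'tau': array([-2.63806258e-03, -6.12643218e+01, -2.58168876e+01,  6.91985339e-02,
        4.84709011e-02, -1.11673260e-04]), 'eef_pos': array([221.09864178, 584.31699288, 214.04935296]), 'tcp_rot': array([-3.14045014e+00, -9.47542967e-05,  2.77979286e+00]), 'ft_force': array([0.37420789, 0.7450277 , 0.39065022]), 'moment': array([ 0.00435943, -0.0067703 , -0.01189558]), 'opening': 1.0020515496652755}
side {'mtx': array([[444.84851843,   0.        , 315.54084255],
       [  0.        , 444.84851843, 244.77057195],
       [  0.        ,   0.        ,   1.        ]]), 'dist_coeffs': array([-0.00939798,  0.        ,  0.        ,  0.        ,  0.        ]), 'R': array([[-0.99428957, -0.1050383 , -0.01884695],
       [-0.04583406,  0.57982131, -0.81345343],
       [ 0.09637163, -0.80794443, -0.58132461]]), 't': array([ 566.2816522 ,  157.31626276, 1034.09783174])}
top {'mtx': array([[517.86258713,   0.        , 332.25464058],
       [  0.        , 517.86258713, 232.44260981],
       [  0.        ,   0.        ,   1.        ]]), 'dist_coeffs': array([0.00692826, 0.        , 0.        , 0.        , 0.        ]), 'R': array([[ 0.05972344, -0.99819525,  0.00627259],
       [-0.97753076, -0.05975732, -0.2021452 ],
       [ 0.20215521,  0.00594116, -0.97933547]]), 't': array([ -69.72179105,  602.02134489, 1326.76482929])}
```

View pics/side0.png

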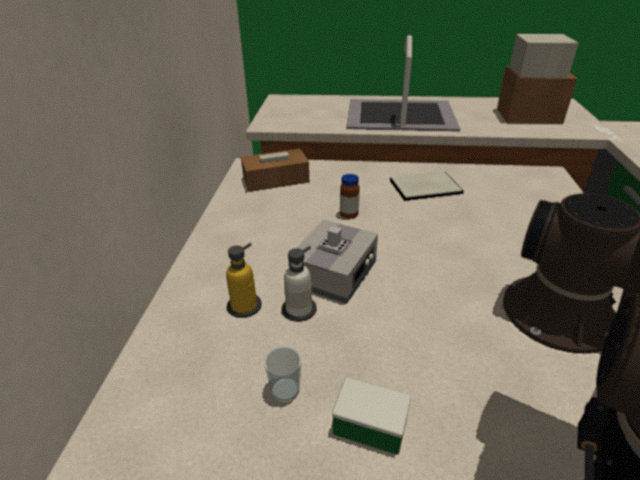

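View pics/top0.png

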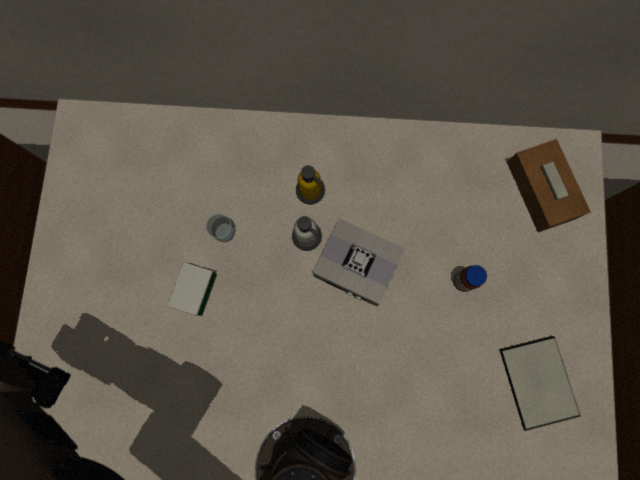

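The side view shows the white bottle's cap at about (296,255) and the lug at (334,232). In the top view the cap is at (305,223), the lug at (361,257) and the heater's centre at (358,262). Next I'll measure these with depth and planes.

```bash
cat > h.py <<'E'
from cell import *
import cv2,numpy as np
def cloud(n,d):
    c=camera_info(n); K,D=c["mtx"],c["dist_coeffs"]
    v,u=np.mgrid[:480,:640]
    p=cv2.undistortPoints(np.stack([u,v],-1).reshape(-1,1,2).astype(float),K,D).reshape(480,640,2)
    P=np.dstack([p[...,0]*d,p[...,1]*d,d])
    return (P-c["t"])@c["R"]
def ray(n,uv,z):
    c=camera_info(n)
    p=cv2.undistortPoints(np.array([[uv]],float),c["mtx"],c["dist_coeffs"]).ravel()
    o=-c["R"].T@c["t"]; r=c["R"].T@np.array([*p,1]); return o+r*(z-o[2])/r[2]
E
python3 - <<'E'
from h import *
im=None
for n,box in(("top",(290,200,410,310)),("side",(270,210,385,330))):
    z=np.load(n+"0.npz"); W=cloud(n,z["d"]); im=z["im"]
    x0,y0,x1,y1=box
    S=W[y0:y1,x0:x1].reshape(-1,3); ok=z["d"][y0:y1,x0:x1].ravel()>0; S=S[ok]
    for nm,lo,hi in(("heater",84,96),("lug",130,145),("cap",160,176)):
        Q=S[(S[:,2]>lo)&(S[:,2]<hi)]
        if len(Q)<5: print(n,nm,len(Q));continue
        print(n,nm,len(Q),Q.mean(0).round(1),cv2.minAreaRect(Q[:,:2].astype(np.float32)))
for nm,uv,n,z in (("cap","305 223","top",168),("cap","296 250","side",168),("lug","361 256","top",137),("lug","334 229","side",137)):
    print(nm,n,ray(n,list(map(float,uv.split())),z).round(1))
a=np.load("top0.npz")["im"][195:315,285:415,::-1]; b=np.load("side0.npz")["im"][205:325,265:395,::-1]
cv2.imwrite("pics/crop0.png",cv2.resize(np.hstack([a,b]),None,fx=3,fy=3,interpolation=cv2.INTER_CUBIC))
E
```

```text
top heater 3947 [ 529.1 -105.8   90.2] ((544.1079711914062, -72.801513671875), (262.52288818359375, 161.36090087890625), 68.1516342163086)
top lug 117 [534.2 -96.5 136.9] ((557.681640625, -37.03752136230469), (172.61505126953125, 28.173051834106445), 68.16051483154297)
top cap 188 [601.3  34.5 166.9] ((594.732177734375, 31.382482528686523), (58.19587326049805, 34.61018753051758), 33.743141174316406)
side heater 2597 [528.5 -86.7  90.4] ((549.6903076171875, -60.56199645996094), (292.96978759765625, 161.6631622314453), 68.11882781982422)
side lug 187 [570.9 -21.7 136.2] ((567.98486328125, -29.471282958984375), (191.4659881591797, 31.578109741210938), 62.2469596862793)
side cap 188 [603.3  40.7 166.6] ((601.8533935546875, 28.583415985107422), (61.081947326660156, 33.816680908203125), 75.08879852294922)
cap top [602.9  35.  168. ]
cap side [605.8  31.9 168. ]
lug top [ 533.7 -109.3  137. ]
lug side [ 532.4 -103.6  137. ]
```

View pics/crop0.png

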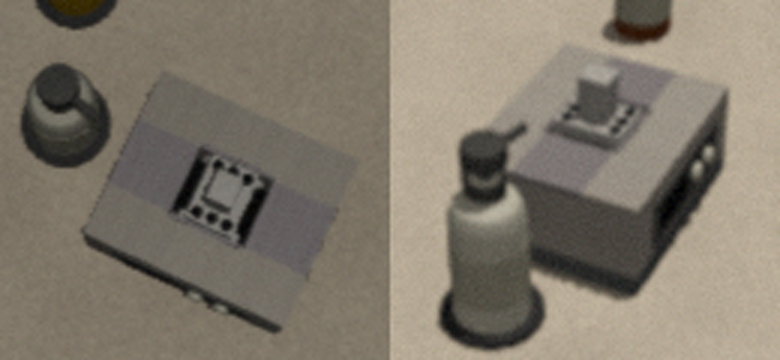

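Run:
```python
from h import *
yaw=np.radians(-21.85); ax=np.array([np.cos(yaw),np.sin(yaw)]); ay=np.array([-ax[1],ax[0]])
for n in("top","side"):
    z=np.load(n+"0.npz"); W=cloud(n,z["d"]).reshape(-1,3); W=W[z["d"].ravel()>0]
    def sel(lo,hi,c,r): return W[(W[:,2]>lo)&(W[:,2]<hi)&(np.hypot(*(W[:,:2]-c).T)<r)]
    for nm,lo,hi,c,r in(("heater",86,94,(530,-107),130),("lug",132,142,(533,-106),30),("cap",164,172,(604,34),30),("capf",130,172,(604,34),30)):
        Q=sel(lo,hi,np.array(c),r)
        if nm=="heater":
            rel=Q[:,:2]-np.array(c); bx=rel@ay
            Q=Q[bx<100]
        R=cv2.minAreaRect(Q[:,:2].astype(np.float32)); print(n,nm,len(Q),R,np.percentile(Q[:,2],[5,50,95]).round(1),"med",np.median(Q[:,:2],0).round(1), "circ",cv2.minEnclosingCircle(Q[:,:2].astype(np.float32)))
        if nm in("heater","lug"):
            b=Q[:,:2]@np.stack([ax,ay],1); m=(np.percentile(b,.5,axis=0)+np.percentile(b,99.5,axis=0))/2; print("   ctr",(m[0]*ax+m[1]*ay).round(1),(np.ptp(np.percentile(b,[.5,99.5],axis=0),axis=0)).round(1))
for n in("top","side"): print(n, ray(n,(0,0),0).round())
print(np.degrees(state()["tcp_rot"]))
```

```text
top heater 3353 ((530.6303100585938, -106.42893981933594), (190.4576416015625, 161.02935791015625), 68.3861083984375) [86.7 90.1 93.4] med [ 527.9 -105.9] circ ((530.7955322265625, -106.57926177978516), 122.84477233886719)
   ctr [ 530.5 -106.3] [158.7 188.3]
top lug 105 ((530.1263427734375, -106.04118347167969), (23.586021423339844, 28.277069091796875), 67.19305419921875) [134.  137.2 140.5] med [ 530.7 -106.7] circ ((530.2606811523438, -106.7294921875), 16.63814926147461)
   ctr [ 530.1 -106.1] [28.  23.6]
top cap 150 ((602.8442993164062, 36.64888000488281), (35.64334487915039, 36.770843505859375), 5.610079765319824) [164.5 167.9 170.4] med [603.4  36.8] circ ((601.5940551757812, 33.43309783935547), 22.333938598632812)
top capf 200 ((598.9818115234375, 34.916229248046875), (47.814510345458984, 34.745121002197266), 29.284587860107422) [154.6 166.9 170.2] med [600.9  35.6] circ ((600.2655029296875, 31.426780700683594), 24.679401397705078)
side heater 2321 ((531.6214599609375, -105.68103790283203), (195.67410278320312, 161.5407257080078), 67.99877166748047) [88.  90.4 92.5] med [519.9
[... 194 characters left out ...]
592529297), 69.51571655273438) [133.3 136.8 139. ] med [ 531.9 -100. ] circ ((531.3004760742188, -103.12643432617188), 16.23172378540039)
   ctr [ 532.1 -103. ] [25.8 27. ]
side cap 145 ((605.212646484375, 40.99065399169922), (34.1844596862793, 33.26747131347656), 81.1374282836914) [165.1 168.2 169.8] med [605.7  42.8] circ ((605.1329345703125, 39.43193054199219), 19.171581268310547)
side capf 335 ((603.6055908203125, 34.69817352294922), (50.70536804199219, 33.51704406738281), 77.24707794189453) [133.4 161.2 169.5] med [603.8  47.6] circ ((599.12890625, 34.54142761230469), 26.62165069580078)
top [1281. 1026.    0.]
side [ 5744. -5875.     0.]
[-1.79945465e+02 -7.25732126e-03  1.59269969e+02]
```

Emit:
carry_out(grip=0.0, moves=[{"dx":-0.04,"dy":-0.027},{"dx":-0.08,"dy":-0.054},{"dx":-0.12,"dy":-0.082},{"dx":-0.16,"dy":-0.109},{"dx":-0.2,"dy":-0.136,"twist":1.1}])

```text
schema error: expected keys dx, dy, dz, twist
```

Emit:
carry_out(moves=[{"dx":-0.04,"dy":-0.027},{"dx":-0.08,"dy":-0.054},{"dx":-0.12,"dy":-0.082},{"dx":-0.16,"dy":-0.109},{"dx":-0.2,"dy":-0.136}])

```text
schema error: expected keys dx, dy, dz, twist
```

Emit:
carry_out(grip=0.0, moves=[{"dx":-0.04,"dy":-0.027,"dz":0,"twist":0},{"dx":-0.08,"dy":-0.054,"dz":0,"twist":0},{"dx":-0.12,"dy":-0.082,"dz":0,"twist":0},{"dx":-0.16,"dy":-0.109,"dz":0,"twist":0},{"dx":-0.2,"dy":-0.136,"dz":0,"twist":1.1}])

```text
t: 0.6
eef_pos: [360.8, 384.9, 214.5]
tcp_rot: [-3.141, -0.0, 2.761]
ft_force: [1.6, 0.4, -0.7]
opening: 0.634
```

Emit:
carry_out(moves=[{"dx":-0.04,"dy":-0.027,"dz":0,"twist":0},{"dx":-0.08,"dy":-0.054,"dz":0,"twist":0},{"dx":-0.12,"dy":-0.082,"dz":0,"twist":0},{"dx":-0.16,"dy":-0.109,"dz":0,"twist":0},{"dx":-0.2,"dy":-0.136,"dz":0,"twist":0}])

```text
t: 1.1
eef_pos: [495.9, 184.1, 214.6]
tcp_rot: [3.142, -0.0, 2.761]
ft_force: [0.1, -0.1, 0.1]
opening: 0.215
```

Emit:
carry_out(moves=[{"dx":-0.04,"dy":-0.025,"dz":0,"twist":0},{"dx":-0.08,"dy":-0.05,"dz":0,"twist":0},{"dx":-0.115,"dy":-0.07,"dz":0,"twist":0},{"dx":-0.14,"dy":-0.088,"dz":0,"twist":0},{"dx":-0.15,"dy":-0.094,"dz":0,"twist":0}])

```text
t: 1.6
eef_pos: [600.5, 40.5, 214.0]
tcp_rot: [-3.141, -0.0, 2.758]
ft_force: [-1.0, 0.6, 0.2]
opening: 0.006
```

Emit:
carry_out(moves=[{"dx":0,"dy":0,"dz":0,"twist":0},{"dx":0,"dy":0,"dz":0,"twist":0},{"dx":0,"dy":0,"dz":0,"twist":0}])

```text
t: 1.9
eef_pos: [598.8, 44.2, 214.7]
tcp_rot: [3.141, -0.0, 2.762]
ft_force: [0.2, -0.3, -0.4]
opening: 0.003
```

Run:
```python
from h import *
s=state(); print(s); yaw=s["tcp_rot"][2]
d=np.array([604,37])-s["eef_pos"][:2]
print(d@[np.cos(yaw),np.sin(yaw)], d@[np.sin(yaw),-np.cos(yaw)])
L=[]
for n,(x,y) in(("top",(240,150)),("side",(230,170))):
    im,dd=read_camera(n); L.append(im[y:y+160,x:x+160,::-1])
cv2.imwrite("pics/c1.png",cv2.resize(np.hstack(L),None,fx=2.5,fy=2.5,interpolation=cv2.INTER_CUBIC))
```

```text
{'t': 1.9, 'joints': array([-3.63876477e-02,  4.55806207e-01,  1.62121398e+00,  2.85275115e-04,
        1.06477631e+00, -1.22766899e+00]), 'qvel': array([ 0.00056751, -0.00383361, -0.00436966, -0.00289376,  0.00026724,
       -0.0035014 ]), 'tau': array([-6.35478124e-01, -5.79387188e+01, -2.53577363e+01, -1.70925201e-02,
        8.37024604e-02,  8.11602920e-03]), 'eef_pos': array([598.80559892,  44.21278508, 214.74611156]), 'tcp_rot': array([ 3.14142629e+00, -2.75917176e-04,  2.76193939e+00]), 'ft_force': array([ 0.23330885, -0.29936508, -0.38218476]), 'moment': array([-0.01979814, -0.01839942,  0.01499478]), 'opening': 0.002526764909692092}
-7.497571296671007 -4.7741487058884235
```

View pics/c1.png

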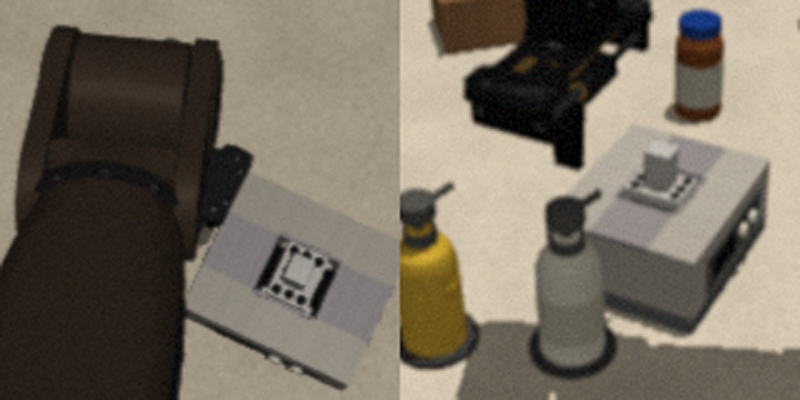

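The closed fingers hang above the white bottle's cap, with the tips near crop (568,160) and the cap near (567,205). I'll correct sideways, descend and press.

Emit:
carry_out(moves=[{"dx":-0.0075,"dy":-0.005,"dz":0.01,"twist":0},{"dx":-0.0075,"dy":-0.005,"dz":0.025,"twist":0},{"dx":-0.0075,"dy":-0.005,"dz":0.038,"twist":0},{"dx":-0.0075,"dy":-0.005,"dz":0.042,"twist":0},{"dx":-0.0075,"dy":-0.005,"dz":0.042,"twist":0}])

```text
t: 2.5
eef_pos: [604.4, 35.5, 171.8]
tcp_rot: [-3.141, -0.001, 2.761]
ft_force: [-0.2, -0.0, 0.6]
opening: 0.008
```

Emit:
carry_out(moves=[{"dx":0,"dy":0,"dz":0.003,"twist":0},{"dx":0,"dy":0,"dz":0.006,"twist":0},{"dx":0,"dy":0,"dz":0.008,"twist":0},{"dx":0,"dy":0,"dz":0.008,"twist":0},{"dx":0,"dy":0,"dz":0.008,"twist":0}])

```text
t: 3.0
eef_pos: [604.9, 35.5, 165.1]
tcp_rot: [3.141, 0.001, 2.761]
ft_force: [1.5, 0.1, 3.0]
opening: 0.006
```

Emit:
carry_out(moves=[{"dx":0,"dy":0,"dz":0.002,"twist":0},{"dx":0,"dy":0,"dz":0.004,"twist":0},{"dx":0,"dy":0,"dz":0.005,"twist":0},{"dx":0,"dy":0,"dz":0.006,"twist":0},{"dx":0,"dy":0,"dz":0.006,"twist":0}])

```text
t: 3.5
eef_pos: [605.0, 35.5, 160.1]
tcp_rot: [3.141, 0.002, 2.761]
ft_force: [-3.2, 0.6, 17.7]
opening: 0.006
```

Emit:
carry_out(moves=[{"dx":0,"dy":0,"dz":0.001,"twist":0},{"dx":0,"dy":0,"dz":0.001,"twist":0},{"dx":0,"dy":0,"dz":0.001,"twist":0}])

```text
t: 3.8
eef_pos: [605.2, 35.5, 160.1]
tcp_rot: [3.141, 0.003, 2.761]
ft_force: [-5.3, -0.4, 25.5]
opening: 0.006
```

Emit:
carry_out(moves=[{"dx":0,"dy":0,"dz":-0.008,"twist":0},{"dx":0,"dy":0,"dz":-0.018,"twist":0},{"dx":0,"dy":0,"dz":-0.03,"twist":0},{"dx":0,"dy":0,"dz":-0.04,"twist":0},{"dx":0,"dy":0,"dz":-0.04,"twist":0}])

```text
t: 4.3
eef_pos: [605.0, 35.5, 199.0]
tcp_rot: [3.141, 0.002, 2.761]
ft_force: [0.5, 0.2, -0.4]
opening: 0.001
```

Run:
```python
from h import *
n="side"; im,d=read_camera(n); W=cloud(n,d).reshape(-1,3); Q=W[(W[:,2]>150)&(W[:,2]<174)&(np.hypot(W[:,0]-604,W[:,1]-37)<25)]
print(len(Q),np.percentile(Q[:,2],[50,90,97]))
```

```text
226 [167.0786666  169.19738742 169.90739922]
```

Emit:
carry_out(grip=0.055, moves=[{"dx":0.004,"dy":-0.035,"dz":0,"twist":0},{"dx":0.008,"dy":-0.075,"dz":0,"twist":0},{"dx":0.012,"dy":-0.115,"dz":0,"twist":0},{"dx":0.016,"dy":-0.145,"dz":0,"twist":0},{"dx":0.016,"dy":-0.158,"dz":0,"twist":0}])

```text
t: 4.85
eef_pos: [529.6, -106.9, 197.2]
tcp_rot: [-3.141, -0.001, 2.759]
ft_force: [-0.2, 0.7, 0.7]
opening: 0.365
```

Emit:
carry_out(moves=[{"dx":0,"dy":0,"dz":0,"twist":0},{"dx":0,"dy":0,"dz":0,"twist":0},{"dx":0,"dy":0,"dz":0,"twist":0}])

```text
t: 5.15
eef_pos: [531.5, -104.2, 197.4]
tcp_rot: [3.141, -0.0, 2.762]
ft_force: [0.2, 0.5, -0.1]
opening: 0.567
```

Run:
```python
from h import *
s=state(); print(s["t"],s["eef_pos"],s["ft_force"],s["opening"]); yaw=s["tcp_rot"][2]
d=np.array([531,-105.5])-s["eef_pos"][:2]
print(d@[np.cos(yaw),np.sin(yaw)], d@[np.sin(yaw),-np.cos(yaw)],np.degrees(yaw))
L=[]
for n,(x,y) in(("top",(280,170)),("side",(265,160))):
    im,dd=read_camera(n); L.append(im[y:y+140,x:x+140,::-1])
cv2.imwrite("pics/c2.png",cv2.resize(np.hstack(L),None,fx=2.8,fy=2.8,interpolation=cv2.INTER_CUBIC))
```

```text
5.15 [ 531.50201346 -104.23357942  197.43614553] [ 0.16147728  0.48488346 -0.0760304 ] 0.566523306599285
-0.003438242062128616 -1.362287333885978 158.231848630126
```

View pics/c2.png

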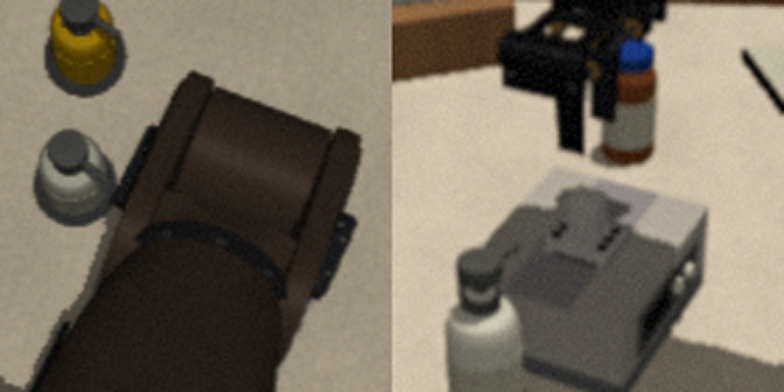

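The cap is back up (top at about 168 mm), and the fingers straddle the lug. I'll go down over it.

Emit:
carry_out(moves=[{"dx":0,"dy":-0.001,"dz":0.02,"twist":0},{"dx":0,"dy":-0.001,"dz":0.045,"twist":0},{"dx":0,"dy":-0.001,"dz":0.07,"twist":0},{"dx":0,"dy":-0.001,"dz":0.085,"twist":0},{"dx":0,"dy":-0.001,"dz":0.09,"twist":0}])

```text
t: 5.75
eef_pos: [530.3, -105.4, 106.1]
tcp_rot: [-3.142, -0.002, 2.761]
ft_force: [0.8, -0.2, 0.1]
opening: 0.577
```

Emit:
carry_out(grip=0.0, moves=[{"dx":0,"dy":0,"dz":0,"twist":0},{"dx":0,"dy":0,"dz":0,"twist":0},{"dx":0,"dy":0,"dz":0,"twist":0},{"dx":0,"dy":0,"dz":0,"twist":0},{"dx":0,"dy":0,"dz":0,"twist":0}])

```text
t: 6.25
eef_pos: [530.9, -106.1, 108.2]
tcp_rot: [3.141, 0.001, 2.76]
ft_force: [-0.5, 2.2, 3.5]
opening: 0.249
```

Emit:
carry_out(moves=[{"dx":0,"dy":0,"dz":0,"twist":0},{"dx":0,"dy":0,"dz":0,"twist":0}])

```text
t: 6.45
eef_pos: [530.9, -106.1, 108.2]
tcp_rot: [3.141, 0.001, 2.76]
ft_force: [-0.0, 1.5, 7.0]
opening: 0.248
```

Emit:
carry_out(moves=[{"dx":0,"dy":0.002,"dz":0,"twist":0},{"dx":0,"dy":0.004,"dz":0,"twist":0},{"dx":0,"dy":0.006,"dz":0,"twist":0},{"dx":0,"dy":0.007,"dz":0,"twist":0},{"dx":0,"dy":0.007,"dz":0,"twist":0}])

```text
t: 6.95
eef_pos: [532.8, -101.6, 108.3]
tcp_rot: [-3.138, 0.001, 2.762]
ft_force: [-6.4, -15.1, 10.3]
opening: 0.252
```

Emit:
carry_out(moves=[{"dx":0,"dy":0.002,"dz":0,"twist":0},{"dx":0,"dy":0.004,"dz":0,"twist":0},{"dx":0,"dy":0.005,"dz":0,"twist":0},{"dx":0,"dy":0.005,"dz":0,"twist":0}])

```text
t: 7.35
eef_pos: [534.7, -97.3, 108.8]
tcp_rot: [-3.138, 0.001, 2.762]
ft_force: [-8.7, -14.4, 14.4]
opening: 0.261
```

Run:
```python
from h import *
s=state(); print(s["t"],s["eef_pos"],s["ft_force"],s["moment"],s["opening"])
im,dd=read_camera("side"); cv2.imwrite("pics/c3.png",cv2.resize(im[190:290,280:400,::-1],None,fx=5,fy=5,interpolation=cv2.INTER_CUBIC))
```

```text
7.35 [534.73596027 -97.26674993 108.79122236] [ -8.73551738 -14.40552928  14.44428628] [-3.96584125  2.08098038 -0.07851742] 0.26075960634161044
```

View pics/c3.png

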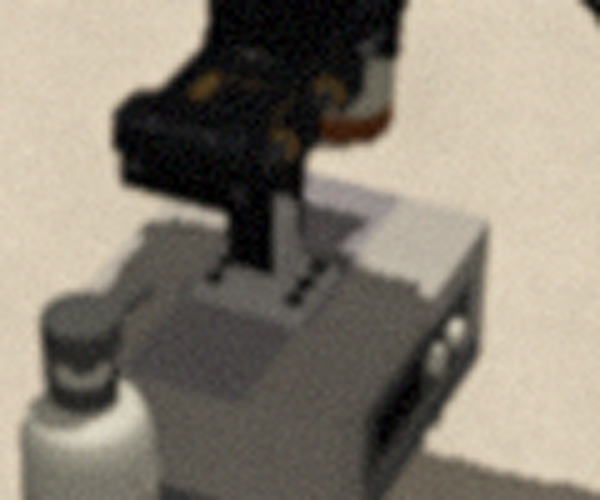

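The block leans toward +y with the lug still gripped. I'll continue.

Emit:
carry_out(moves=[{"dx":0,"dy":0.002,"dz":-0.0005,"twist":0},{"dx":0,"dy":0.004,"dz":-0.0005,"twist":0},{"dx":0,"dy":0.005,"dz":-0.0005,"twist":0},{"dx":0,"dy":0.005,"dz":-0.0005,"twist":0}])

```text
t: 7.8
eef_pos: [536.7, -92.6, 109.2]
tcp_rot: [-3.138, 0.001, 2.762]
ft_force: [-7.6, -14.8, 14.0]
opening: 0.275
```

Emit:
carry_out(moves=[{"dx":0,"dy":0.001,"dz":0,"twist":0},{"dx":0,"dy":0.002,"dz":0,"twist":0},{"dx":0,"dy":0.002,"dz":0,"twist":0}])

```text
t: 8.1
eef_pos: [537.1, -91.5, 109.3]
tcp_rot: [-3.137, 0.001, 2.762]
ft_force: [-10.6, -22.1, 15.8]
opening: 0.28
```

Emit:
carry_out(moves=[{"dx":0,"dy":0.001,"dz":-0.0005,"twist":0},{"dx":0,"dy":0.002,"dz":-0.0005,"twist":0},{"dx":0,"dy":0.002,"dz":-0.0005,"twist":0}])

```text
t: 8.4
eef_pos: [537.4, -90.7, 109.6]
tcp_rot: [-3.135, 0.001, 2.763]
ft_force: [-13.8, -31.5, 14.1]
opening: 0.279
```

```bash
cat > tilt.py <<'E'
from h import *
def tilt(C=(531,-105.5),lo=86,hi=104,N=6):
    yaw=np.radians(-21.8); ax=np.array([np.cos(yaw),np.sin(yaw)]); ay=np.array([-ax[1],ax[0]])
    for n in("side","top"):
        A=[]
        for k in range(N):
            im,d=read_camera(n); W=cloud(n,d).reshape(-1,3); W=W[d.ravel()>0]
            x,y=(W[:,:2]-C)@ax,(W[:,:2]-C)@ay
            m=(abs(x)<28)&(abs(y)<30)&(W[:,2]>lo)&(W[:,2]<hi)
            A.append(np.c_[x[m],y[m],W[m,2]])
        Q=np.vstack(A)
        if len(Q)<30: print(n,len(Q)); continue
        B=[(a,round(float(np.median(Q[(Q[:,1]>=a)&(Q[:,1]<a+6),2])),1),int(((Q[:,1]>=a)&(Q[:,1]<a+6)).sum())) for a in range(-30,30,6) if ((Q[:,1]>=a)&(Q[:,1]<a+6)).sum()>3]
        print(n,len(Q),B)
E
python3 -c "
from tilt import *
tilt()
s=state();print(s['t'],s['eef_pos'],s['ft_force'],s['moment'])"
```

```text
side 924 [(-12, 97.6, 48), (-6, 97.7, 73), (0, 97.2, 72), (6, 96.5, 89), (12, 95.4, 113), (18, 94.9, 191), (24, 94.3, 335)]
top 0
9.0 [537.40841126 -90.7446372  109.55319697] [-13.36464647 -30.27616775  13.62727855] [-6.41985345  2.82313361 -0.09440945]
```

A stiff stop was reached: the lug is 16.7 mm over and the force climbs without further lean, so the left shoe is fully back. Now the other side.

Emit:
carry_out(moves=[{"dx":0,"dy":-0.005,"dz":0,"twist":0},{"dx":0,"dy":-0.01,"dz":0,"twist":0},{"dx":0,"dy":-0.015,"dz":0,"twist":0},{"dx":0,"dy":-0.02,"dz":0,"twist":0},{"dx":0,"dy":-0.021,"dz":0,"twist":0}])

```text
t: 9.5
eef_pos: [530.7, -106.1, 108.6]
tcp_rot: [3.141, 0.0, 2.76]
ft_force: [1.6, 3.9, 2.8]
opening: 0.251
```

Emit:
carry_out(moves=[{"dx":0,"dy":-0.003,"dz":0,"twist":0},{"dx":0,"dy":-0.006,"dz":0,"twist":0},{"dx":0,"dy":-0.009,"dz":0,"twist":0},{"dx":0,"dy":-0.011,"dz":0,"twist":0},{"dx":0,"dy":-0.012,"dz":0,"twist":0}])

```text
t: 10.0
eef_pos: [527.3, -115.2, 109.6]
tcp_rot: [3.138, 0.002, 2.759]
ft_force: [5.3, 19.2, 13.8]
opening: 0.266
```

Emit:
carry_out(moves=[{"dx":0,"dy":-0.002,"dz":0,"twist":0},{"dx":0,"dy":-0.004,"dz":0,"twist":0},{"dx":0,"dy":-0.004,"dz":0,"twist":0}])

```text
t: 10.3
eef_pos: [526.0, -118.8, 109.9]
tcp_rot: [3.138, 0.002, 2.759]
ft_force: [4.1, 19.5, 16.3]
opening: 0.277
```

Emit:
carry_out(moves=[{"dx":0,"dy":-0.001,"dz":0,"twist":0},{"dx":0,"dy":-0.002,"dz":0,"twist":0},{"dx":0,"dy":-0.002,"dz":0,"twist":0}])

```text
t: 10.6
eef_pos: [525.8, -119.5, 110.0]
tcp_rot: [3.136, 0.003, 2.759]
ft_force: [8.4, 28.3, 17.9]
opening: 0.277
```

Emit:
carry_out(moves=[{"dx":0,"dy":-0.001,"dz":0,"twist":0},{"dx":0,"dy":-0.002,"dz":0,"twist":0},{"dx":0,"dy":-0.002,"dz":0,"twist":0}])

```text
t: 10.9
eef_pos: [525.5, -120.5, 110.3]
tcp_rot: [3.135, 0.003, 2.759]
ft_force: [11.3, 36.7, 20.6]
opening: 0.285
```

Stiff stop on this side as well. I'll go back to centre and try lifting gently.

Emit:
carry_out(moves=[{"dx":0,"dy":0.005,"dz":0,"twist":0},{"dx":0,"dy":0.01,"dz":0,"twist":0},{"dx":0,"dy":0.015,"dz":0,"twist":0},{"dx":0,"dy":0.019,"dz":0,"twist":0},{"dx":0,"dy":0.02,"dz":0,"twist":0}])

```text
t: 11.4
eef_pos: [530.8, -105.9, 108.8]
tcp_rot: [-3.141, 0.0, 2.761]
ft_force: [-1.6, -1.2, 7.5]
opening: 0.251
```

Emit:
carry_out(moves=[{"dx":0,"dy":0,"dz":-0.002,"twist":0},{"dx":0,"dy":0,"dz":-0.004,"twist":0},{"dx":0,"dy":0,"dz":-0.005,"twist":0},{"dx":0,"dy":0,"dz":-0.005,"twist":0}])

```text
t: 11.8
eef_pos: [530.4, -106.2, 113.4]
tcp_rot: [3.142, -0.001, 2.76]
ft_force: [0.1, -0.8, -5.3]
opening: 0.251
```

Emit:
carry_out(moves=[{"dx":0,"dy":0,"dz":-0.002,"twist":0},{"dx":0,"dy":0,"dz":-0.004,"twist":0},{"dx":0,"dy":0,"dz":-0.005,"twist":0},{"dx":0,"dy":0,"dz":-0.005,"twist":0}])

```text
t: 12.2
eef_pos: [530.7, -106.2, 118.8]
tcp_rot: [3.142, 0.0, 2.761]
ft_force: [0.1, 0.3, -4.3]
opening: 0.25
```

Fz of about −4.4 N is just the block's weight, and it's already past the 7 mm catch. I'll raise it the rest of the way.

Emit:
carry_out(moves=[{"dx":0,"dy":0,"dz":-0.006,"twist":0},{"dx":0,"dy":0,"dz":-0.013,"twist":0},{"dx":0,"dy":0,"dz":-0.02,"twist":0},{"dx":0,"dy":0,"dz":-0.027,"twist":0},{"dx":0,"dy":0,"dz":-0.034,"twist":0}])

```text
t: 12.7
eef_pos: [530.7, -106.2, 153.4]
tcp_rot: [3.141, 0.0, 2.761]
ft_force: [-0.4, -0.2, -4.9]
opening: 0.249
```

Emit:
carry_out(moves=[{"dx":0,"dy":0,"dz":-0.01,"twist":0},{"dx":0,"dy":0,"dz":-0.02,"twist":0},{"dx":0,"dy":0,"dz":-0.03,"twist":0},{"dx":0,"dy":0,"dz":-0.04,"twist":0},{"dx":0,"dy":0,"dz":-0.045,"twist":0}])

```text
t: 13.2
eef_pos: [530.9, -106.2, 198.9]
tcp_rot: [3.141, 0.001, 2.761]
ft_force: [0.8, -0.1, -5.2]
opening: 0.249
```

Emit:
carry_out(moves=[{"dx":0,"dy":0,"dz":0,"twist":0},{"dx":0,"dy":0,"dz":0,"twist":0},{"dx":0,"dy":0,"dz":0,"twist":0}])

```text
t: 13.5
eef_pos: [530.4, -106.1, 197.1]
tcp_rot: [3.142, -0.001, 2.761]
ft_force: [0.2, -0.1, -4.7]
opening: 0.249
```

Run:
```python
from h import *
im,dd=read_camera("side"); x0,y0=280,170
cv2.imwrite("pics/c4.png",cv2.resize(im[y0:y0+110,x0:x0+130,::-1],None,fx=5,fy=5,interpolation=cv2.INTER_CUBIC))
c=camera_info("side")
W=cloud("side",dd)
yaw=np.radians(-21.8); ax=np.array([np.cos(yaw),np.sin(yaw)]); ay=np.array([-ax[1],ax[0]])
V=W.reshape(-1,3); V=V[dd.ravel()>0]; x,y=(V[:,:2]-[531,-105.5])@ax,(V[:,:2]-[531,-105.5])@ay
m=(abs(x)<36)&(abs(y)<32)&(V[:,2]>98)&(V[:,2]<205)
for z in range(98,205,4):
    k=m&(V[:,2]>=z)&(V[:,2]<z+4)
    if k.sum()>3: print(z,k.sum(),"x",np.percentile(x[k],[3,97]).round(1),"y",np.percentile(y[k],[3,97]).round(1))
# reference pixels: block corners predicted at origin z=110
def px(X): return (cv2.projectPoints(np.array([X],float),cv2.Rodrigues(c["R"])[0],c["t"],c["mtx"],c["dist_coeffs"])[0].ravel()-[x0,y0])*5
for X in((-30,6,0),(-30,28,12),(-30,28,49),(-30,22,75),(-30,-28,12)):
    print(X,px([*(np.array([531,-105.5])+X[0]*ax+X[1]*ay),110+X[2]]).round())
```

```text
110 4 x [-27.8 -23.2] y [4.  6.8]
114 4 x [-28.4 -26.8] y [-0.8  5.3]
118 11 x [-28.9  23.7] y [-17.7  28.6]
122 45 x [-29.8  23. ] y [-11.9  29.8]
126 40 x [-29.5  26.8] y [-26.4  30.6]
130 39 x [-29.9  21.5] y [-16.5  29.7]
134 46 x [-29.8  27.1] y [-24.5  30. ]
138 45 x [-29.8  23.9] y [-19.5  31.1]
142 42 x [-29.8  25.1] y [-25.1  29.9]
146 46 x [-29.9  27.9] y [-14.9  30.9]
150 39 x [-29.6  21.4] y [-22.7  30.8]
154 71 x [-29.4  28.8] y [-12.3  30.6]
158 58 x [-29.3  26.6] y [-20.2  29.1]
162 37 x [-29.8  27.7] y [-22.1  23.8]
166 43 x [-29.5  27.1] y [-6.7 24.2]
170 40 x [-29.9  27.3] y [-13.5  24. ]
174 49 x [-29.9  26.6] y [-17.   24.2]
178 51 x [-29.3  27.8] y [-17.5  25.1]
182 156 x [-29.2  30. ] y [-19.4  22.8]
186 24 x [-18.   11.8] y [-7.2 16.4]
190 18 x [-13.6  10.9] y [-7.2 12.3]
194 13 x [-13.8  10.2] y [-4.8 13.9]
198 23 x [-13.1   9.1] y [-14.8  17.8]
202 13 x [-14.    2.9] y [-13.   17.8]
(-30, 6, 0) [323. 360.]
(-30, 28, 12) [304. 363.]
(-30, 28, 49) [305. 299.]
(-30, 22, 75) [311. 246.]
(-30, -28, 12) [352. 305.]
```

View pics/c4.png

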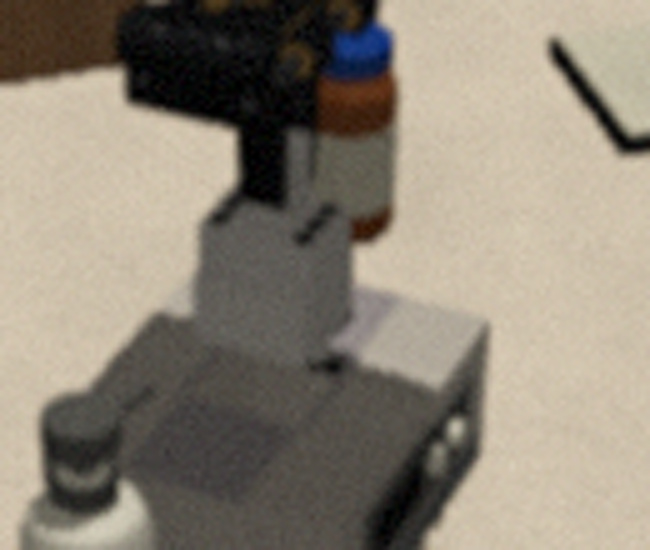

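The block hangs upright over the well, with its foot's bottom corner at crop (304,363), which matches the prediction for 20 mm clearance. One last check that it's still, then I'll hand in.

Emit:
carry_out(moves=[{"dx":0,"dy":0,"dz":0,"twist":0},{"dx":0,"dy":0,"dz":0,"twist":0},{"dx":0,"dy":0,"dz":0,"twist":0}])

```text
t: 13.85
eef_pos: [530.6, -106.1, 197.5]
tcp_rot: [3.142, -0.0, 2.761]
ft_force: [1.2, -0.0, -4.6]
opening: 0.25
```

```bash
python3 -c "
from cell import *
s=state();print(s['t'],s['eef_pos'],s['qvel'].round(4),s['ft_force'],s['opening']);print(job_done())"
```

```text
13.85 [ 530.6039692  -106.14209811  197.50147546] [-0.0005  0.0001 -0.0002  0.001  -0.0022 -0.0002] [ 1.16134753 -0.00918612 -4.64725262] 0.24950756230047672
the job is handed in; nothing more can be done
None
```

The block is out of the heater and held in the gripper, upright and still over the well. I handed the job in at 13.85 s.

- **Spray:** I pressed the white bottle's cap down to its stop, about 8 mm, where the force rose to 25 N. I then released it, and depth readings showed its top back at about 168 mm.
- **Rocking:** I gripped the lug and leaned the block about 16 mm each way at the lug, until it met a stiff stop on both sides. The side force at the stops was 34 to 38 N. I took these stops as the shoes fully back, because the shoe travel can't be read. A rough depth estimate of the first lean gave only 0.11 to 0.12 rad, less than the 0.14 to 0.16 rad needed. The block then coming up freely shows the shoes had gone back far enough.
- **Lift:** The block rose past the 7 mm catch with only its own weight (about 4.6 N) on the wrist.
- **Last checks:** The block's lowest point was at about 110 mm, 20 mm above the rim. Its sides were upright to about 0.02 rad, joint speeds were about zero, and the grip was steady.
- **Bystanders:** I never came near the beaker, jar or tip box. I did not measure their positions again at the end.

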